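# Bring the butter trolley to its mark on the ledge

## Task

Take the heavy butter trolley by its sprung wooden handle, bring it briskly along the track until its pointer stands level with the mark post, and steady it there at rest for a good three seconds; then let go of the handle and leave the trolley standing at rest at the mark, all within 20 seconds. Do not let it strike the wooden stop at either end of the track, handle it only by the wooden handle (do not touch the marble slab or the butter dish), and leave the spoon pot, ramekins and whisk where they are.

Things in the scene. Friction and masses are not known exactly. Their poses are not given: they have to be found in the camera images.
- track: Straight aluminium track, 900 by 200 mm, with two rails and a dark wooden stop 54 mm high at each end, lying on the tiled ledge (top at z = 0.02). Origin: on the ledge, under the trolley's centre line. Its y axis runs along the track from the start end to the mark end (about world +y, yawed a little), x across, away from the robot, z up.
- trolley (a joint): Trolley's travel along track +y, m: 0 touching the stop at the start end, 0.56 touching the one at the mark end; trolley centre at track y = value - 0.30. At the start at rest at 0.03 to 0.13. Moving mass (slab, dish, chassis) nominally 3.8 kg, hidden, 3.0 to 4.8; rolling drag 0.15 N per m/s and 0.006 N dry friction: it coasts for many seconds.
- slab (a point): Trolley's marble slab, 160 (x) by 240 (y) by 20 mm, a 10 mm rubber buffer at each end; the point: centre of its top, 55 mm above the ledge; axes as the track. Do not touch. On its robot side a steel bar, 10 mm thick, 350 mm long along y, 130 mm from the slab's centre, axis 45 mm above the ledge, carries the handle between two coil springs.
- dish (a point): White ceramic butter dish with hinged lid and small lid knob, 120 mm (x) by 190 mm (y) by 81 mm high with the knob, fixed on the slab; the point: centre of its underside. Not to be touched.
- handle (a joint): Sprung handle's position relative to the trolley along track +y, m: 0 mid-bar, ends at -0.15 and 0.15. Springs, together 2.6 N/m, pull it to 0, damping 0.1 N per m/s: held at value u it pushes the trolley along +y with 2.6*u N. With the handle held still the trolley swings about it for a long time, period 6.8 to 8.5 s. Handle 0.1 kg.
- grip (a point): Grip point: 30 mm below the top of the handle's upright square wooden grip, 30 by 30 mm, 65 mm tall; the point is 105 mm above the ledge, 48 mm above the handle's steel foot. Take it from above, fingers closing along the track; free all round at that height. It moves with the handle.
- pointer (a point): Tip of the steel pointer, an upright bar 10 mm wide and 55 mm tall in the middle of the slab's far long edge (away from the robot); it is at the trolley's centre along the track.
- mark: Mark post: upright square steel post, 10 mm wide, 100 mm tall, on the far strip of the track, each time elsewhere along it (track y 0.17 to 0.22: trolley joint 0.47 to 0.52, 40 to 90 mm before the stop). Origin: centre of its foot; y axis along the track. The trolley is at the mark when pointer and post are level along the track.
- stop (a point): Middle of the inner face of the wooden stop at the mark end; the slab's buffer (130 mm from the trolley's centre) must not touch it.
- spoon_pot: Green enamel pot with wooden spoons, 120 mm wide, 280 mm high with spoons, beyond the mark end of the track; bystander. Origin: centre of its underside.
- ramekin_low: Lower of two stacked glass ramekins, 90 mm wide, 45 mm high, beyond the mark end; bystander. Origin: centre of its underside.
- ramekin_top: Upper ramekin, the same size, standing on the lower one; bystander.
- whisk: Steel whisk, 280 mm long, lying on a grey silicone mat beyond the start end; bystander.

How it is judged:
By the outcome, as a careful person would: the job done as asked, in the order asked, and still so for the second after the job is handed in, with the robot touching nothing.
It also fails if it takes over 32 s, if anything falls off the work surface, if the arm or the gripper's body presses on something with over 40 N, if the wrist force passes 120 N, or if a joint passes its speed limit or range.

## Robot

A 7-joint arm with a two-finger parallel gripper is mounted at the origin on the work surface. World frame = base frame: x ahead of the robot, y to its left, z up, the work surface at z = 0. Lengths are in m, angles in rad, forces in N, time in s.
With the tool pointing down it reaches from about 0.4 to 0.9 m from the base axis. Payload 5.5 kg.
Tool frame: the origin (TCP) lies between the finger pads; the fingertips stand 25 mm ahead of it and the grasp point (between the pads) lies 6 mm ahead of it; z points along the fingers, y is the line along which they close (so a half turn about z gives the same grasp; the last joint's range is limited). The gripper opens to 85 mm and grips with 20 to 120 N. Pads are 22 mm wide; open, the fingers measure 114 mm over their backs; the gripper's body (76 mm by 85 mm) begins 54 mm behind the grasp point. The pads swing forward as they close: fully open they stand 13 mm farther back than shut.
Start: joints at [-0.983, 0.501, -0.427, 1.55, 0.221, 1.138, -0.21], TCP at [0.207, 0.616, 0.256] pointing down, gripper open.
Joint ranges: [-2.88, 2.88], [-0.31, 2.03], [-1.54, 1.56], [0.2, 2.42], [-1.41, 4.55], [0.19, 2.02], [-2.57, 2.57]. Speed limits (rad/s): [2.57, 2.57, 3.14, 3.14, 3.14, 3.14, 3.14].

## Interface

Orientations are given as a rotation vector (axis times angle).
In Python, from rig import arm gives the robot as it stands. The module is installed in compiled form; this text tells all that it offers.
- The arm moves only by the tool send_rows, never from a script. Its argument "deltas" is a list of rows, each a list of 3 entries, a list of its own where there are three numbers: the shift along the world's x, y, z in cm, then the turn, a rotation vector about the world's x, y, z in degrees, then the closure, from 0 (fully open) to 1 (shut). In form: [[[x, y, z], [wx, wy, wz], claw], ...]. A call has 1 to 12 rows; each row is the pose to reach, as a shift and turn from the pose commanded when the call began; what a row does not reach only later rows make up. A row lasts 1/12 s, in which the tool goes at most 41.7 mm and 7.16 degrees, less where a joint would pass 70% of its speed; a pose out of reach is approached as far as the arm can. A call with a gripper value outside its range is refused whole. The fingers move at their own pace and stop on an object; "squeeze" is the grip in N (left out, the last holds). Time passes only in rows, so rows that repeat a pose let the fingers close. It gives the time, the measured TCP pose, the force, the opening and the grip force at its end, in the units of the state.
- arm.get_obs(): the state, without advancing time (a new reading comes with each control period).
- arm.snapshot(name): name is "scene" or "side" or "wrist"; returns (picture, depth): 420x560x3 uint8, red, green, blue; 420x560 float32, m along the optical axis (not along the pixel's ray), 0 where there is no reading.
- arm.camera_model(name): a dict with "fovy" (degrees; the focal length in pixels is half the picture's height over the tangent of half this angle, whatever the lens; pixels are square), "cx", "cy" (the principal point, pixels), "R" (3x3) and "t" (3): a world point X has camera coordinates R X + t. Camera axes: x right, y down, z forward; pixel columns grow to the right and rows downward; lengths in m; the calibration is good to about 2 mm. The wrist camera is an equidistant fisheye: a pixel r from the principal point sees the ray r / f radians off the axis. A picture is of the moment at which its call begins: read the wrist's pose just before it. camera_model takes no time and is no camera call; for the wrist camera it gives the pose at the moment of the call.
- arm.sign_off(): hands the job in; it is judged then, once.
The state is a dict: "clock": time; "joint_pos": joint angles; "joint_velocities": joint speeds; "joint_efforts": joint torques, N m; "tool_pos": TCP position; "orientation": TCP orientation; "wrist_force": force on the tool from outside, world axes, zero at the start; "moment": the same for the moment, N m; "opening": opening from 0.0 (shut) to 1.0 (fully open); "finger_force": force on a finger pad.
Only numpy, scipy, OpenCV 4.12 (cv2) and the standard library are available. Lean on these libraries where they do the work, as an engineer would, in place of code of your own. Each camera call takes 0.05 s, during which the arm holds its last target. There are 200 camera calls.

## Working session

There is one attempt and no reset: what is moved stays moved. The work goes in short steps, Python scripts to look and compute and a tool call to move; the robot and the scene stay as the last step left them, time stands still between calls to the robot, and variables do not carry over. Pictures are saved under pics/ and viewed, at most 10 in all, crops included, and the job is handed in when it is done.

Besides the shell and the picture viewer there is one more tool, called after ">>>" as name(argument=value, ...), one argument or row to a line, values as JSON. send_rows: Moves the arm, as the interface text tells. Its arguments: {"type":"object","properties":{"deltas":{"type":"array","items":{"type":"array"}},"squeeze":{"type":"number"}},"required":["deltas"]}

```bash
mkdir -p pics; cat > h.py <<'E'
import numpy as np,cv2
from rig import arm
def ray(m,u,v,fish=False):
    f=210/np.tan(np.radians(m["fovy"])/2); d=np.array([u-m["cx"],v-m["cy"]])
    R=np.array(m["R"]);t=np.array(m["t"])
    if fish:
        r=np.hypot(*d);th=r/f;c=np.array([*(d/max(r,1e-9)*np.sin(th)),np.cos(th)])
    else: c=np.array([*(d/f),1.])
    return -R.T@t, R.T@(c)
def tri(rays):
    A=np.zeros((3,3));b=np.zeros(3)
    for o,d in rays:
        d=d/np.linalg.norm(d);P=np.eye(3)-np.outer(d,d);A+=P;b+=P@o
    x=np.linalg.solve(A,b)
    return x,[np.linalg.norm(np.cross(x-o,d/np.linalg.norm(d))) for o,d in rays]
def atz(m,u,v,z,fish=False):
    o,d=ray(m,u,v,fish);return o+d*(z-o[2])/d[2]
def dep(m,D,u,v):
    o,d=ray(m,u,v);return o+d*D[int(v),int(u)]
def save(n):
    p,D=arm.snapshot(n);return p,D
E
python3 - <<'E'
from h import *
o=arm.get_obs();print(o)
for n in("scene","side","wrist"):
    m=arm.camera_model(n);print(n,m)
    p,D=arm.snapshot(n);cv2.imwrite(f"pics/{n}0.png",p[:,:,::-1]);np.savez(f"{n}0.npz",D=D,p=p,**m)
E
```

```text
{'clock': 0.0, 'joint_pos': array([-0.9827946 ,  0.50186628, -0.42674891,  1.5514792 ,  0.22081454,
        1.13830155, -0.21028648]), 'joint_velocities': array([-1.35535150e-03, -8.41055005e-04, -8.64017915e-05,  1.18484258e-03,
        7.44768723e-05, -5.49249654e-04, -1.73997870e-03]), 'joint_efforts': array([ 6.02317832e-04, -5.69529212e+01, -5.81663266e+00, -2.80935520e+01,
        1.05299274e-02,  1.20760663e-02,  2.46591713e-05]), 'tool_pos': array([0.20728862, 0.61536252, 0.25523186]), 'orientation': array([-5.07832690e-01, -3.09991232e+00,  3.08710818e-03]), 'wrist_force': array([ 0.35178003, -0.09602394,  1.14437651]), 'moment': array([-0.02266693, -0.00770699,  0.02084231]), 'finger_force': 0.0, 'opening': 1.001178340385996}
scene {'fovy': 49.638917970864384, 'cx': 282.2141291749829, 'cy': 204.4950861636565, 'R': array([[ 0.79774689,  0.60297966,  0.00392798],
       [ 0.50250625, -0.66119094, -0.55705836],
       [-0.33329771,  0.44636541, -0.83046406]]), 't': array([-0.44717332, -0.25954516,  1.68728698])}
side {'fovy': 48.18219965868525, 'cx': 273.6990518671696, 'cy': 199.1740163339593, 'R': array([[-0.90040397, -0.43490235,  0.01151711],
       [-0.24636673,  0.48789107, -0.83741611],
       [ 0.35857514, -0.75685021, -0.54644453]]), 't': array([0.49386872, 0.2655183 , 1.51201214])}
wrist {'fovy': 65.70646984690485, 'cx': 282.72207103783643, 'cy': 211.50084155933524, 'R': array([[ 0.31878525,  0.94782492, -0.00197047],
       [ 0.90785806, -0.3047444 ,  0.2879663 ],
       [ 0.27234114, -0.09358832, -0.95763852]]), 't': array([-0.64864575, -0.03706174,  0.37918165])}
```

View pics/scene0.png

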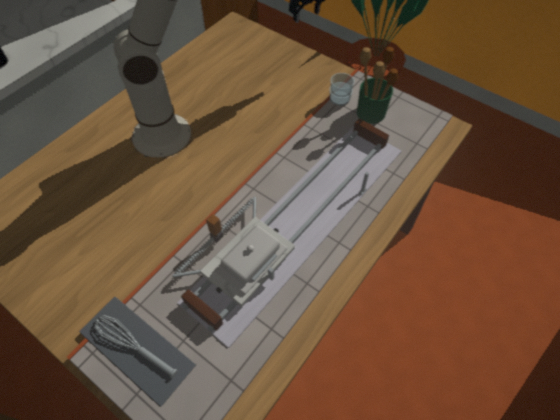

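View pics/side0.png

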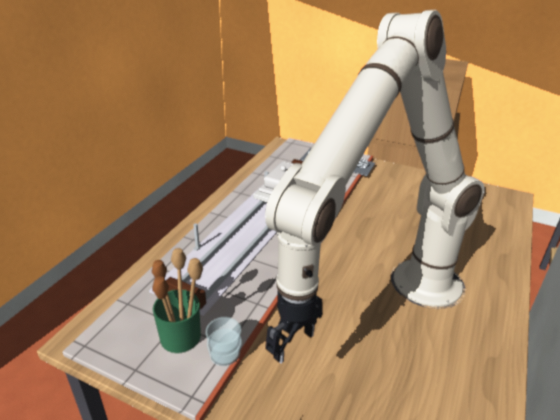

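```bash
python3 - <<'E'
import cv2,numpy as np
s=cv2.imread("pics/scene0.png");d=cv2.imread("pics/side0.png")
c=lambda im,x,y,w,h,k:cv2.resize(im[y:y+h,x:x+w],None,fx=k,fy=k,interpolation=cv2.INTER_CUBIC)
a=c(s,170,190,130,150,4) # 520x600
b=c(s,320,115,70,100,4)[:,:280] #280x400
e=c(d,170,210,70,50,4) #280x200
o=np.hstack([a,np.vstack([b,e])]);o=cv2.convertScaleAbs(o,alpha=1.5);cv2.imwrite("pics/c1.png",o);print(o.shape)
E
```

```text
(600, 800, 3)
```

View pics/c1.png

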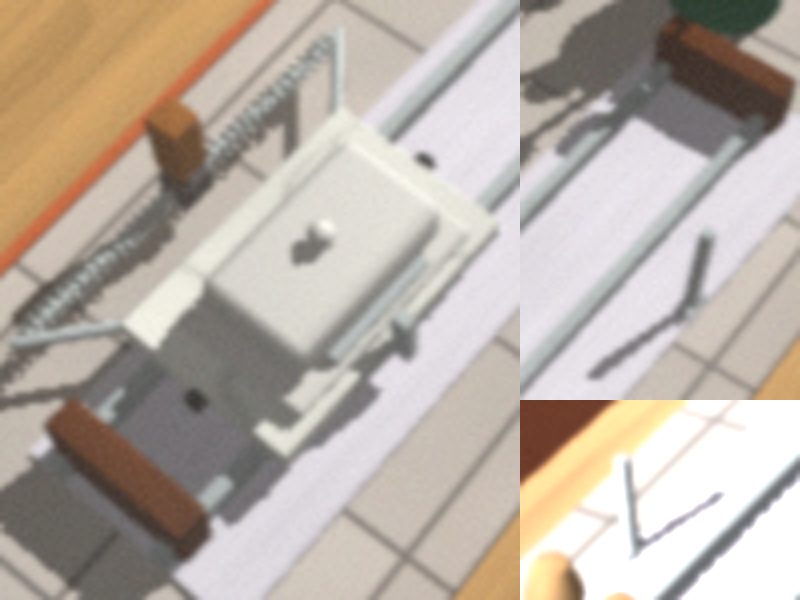

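View pics/wrist0.png

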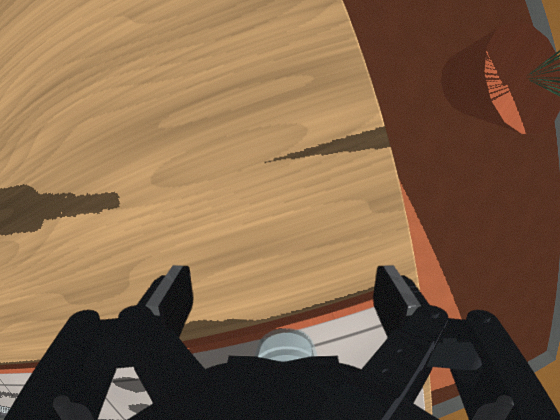

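Scene view: handle top at about (213.5,219), post top (366.8,173.8) and foot (362.5,193), with slab corners at crop (343,112), (497,222), (280,450), (127,320). In the side view the post top is at (196.3,225) and the foot at (199.3,248). The arm hides the trolley from the side camera, and the wrist camera sees only the bench.

```bash
python3 - <<'E'
from h import *
np.set_printoptions(precision=4,suppress=True)
S=np.load("scene0.npz");m={k:S[k] for k in("fovy","cx","cy","R","t")};D=S["D"]
Q=np.load("side0.npz");q={k:Q[k] for k in m}
print("post top",tri([ray(m,366.75,173.75),ray(q,196.3,225)]),"foot",tri([ray(m,362.5,193),ray(q,199.3,248)]))
cr=[(343,112),(497,222),(280,450),(127,320)]
P=[atz(m,170+x/4,190+y/4,.075) for x,y in cr];print("slab corners",*P, np.mean(P,0))
print("handle top z=.155",atz(m,213.4,219.3,.155),dep(m,D,213,219),dep(m,D,211,219))
print("foot wood",atz(m,170+185/4,190+180/4,.09))
print("bar ends z.065",atz(m,170+338/4,190+32/4,.065),atz(m,170+14/4,190+343/4,.065))
print("pointer",atz(m,170+400/4,190+320/4,.115),dep(m,D,270,270))
# cloud
v,u=np.mgrid[0:420,0:560];f=210/np.tan(np.radians(m["fovy"])/2)
C=np.stack([(u-m["cx"])/f*D,(v-m["cy"])/f*D,D],-1)-m["t"];W=C@m["R"]
z=W[...,2]
wood=(z>.12)&(z<.17)&(abs(u-213)<14)&(abs(v-225)<18)
print("handle cloud",wood.sum(),W[wood].min(0),W[wood].max(0),np.median(W[wood],0))
t=wood&(z>.150);print("top",t.sum(),W[t].mean(0))
sl=(abs(z-.075)<.006)&(u>195)&(u<300)&(v>210)&(v<310)
r=cv2.minAreaRect(W[sl][:,:2].astype(np.float32)*1000);print("slab",sl.sum(),r,z[sl].mean())
po=(z>.04)&(abs(u-365)<5)&(v>168)&(v<195);print("post",po.sum(),W[po].mean(0) if po.any() else 0)
st=(abs(z-.074)<.006)&(u>345)&(u<392)&(v>118)&(v<150);print("stop top",cv2.minAreaRect(W[st][:,:2].astype(np.float32)*1000),z[st].mean())
st=(abs(z-.074)<.006)&(u>178)&(u<225)&(v>285)&(v<330);print("stop0 top",cv2.minAreaRect(W[st][:,:2].astype(np.float32)*1000))
E
```

```text
post top (array([0.7342, 0.2099, 0.1217]), [np.float64(0.001619704099553924), np.float64(0.001619704099554059)]) foot (array([0.7358, 0.2066, 0.0216]), [np.float64(0.003559231099700695), np.float64(0.003559231099700457)])
slab corners [ 0.5399 -0.1082  0.075 ] [ 0.691  -0.1141  0.075 ] [ 0.6775 -0.347   0.075 ] [ 0.5274 -0.3382  0.075 ] [ 0.609  -0.2269  0.075 ]
handle top z=.155 [ 0.4807 -0.2219  0.155 ] [ 0.4791 -0.2219  0.1551] [ 0.4739 -0.2249  0.1539]
foot wood [ 0.4906 -0.2322  0.09  ]
bar ends z.065 [ 0.485  -0.0473  0.065 ] [ 0.471  -0.3976  0.065 ]
pointer [ 0.6952 -0.2349  0.115 ] [ 0.6936 -0.233   0.1098]
handle cloud 168 [ 0.4614 -0.2388  0.1202] [ 0.495  -0.2068  0.1599] [ 0.4845 -0.2266  0.1518]
top 95 [ 0.4791 -0.2232  0.1542]
slab 1779 ((578.9630126953125, -262.94866943359375), (335.6076354980469, 238.50070190429688), 83.19750213623047) 0.07445221427725217
post 72 [0.7359 0.2085 0.0893]
stop top ((632.6288452148438, 426.6322326660156), (33.50960159301758, 130.97097778320312), 88.08544921875) 0.07604511148997246
stop0 top ((602.5553588867188, -386.1816101074219), (99.8487777709961, 130.6346893310547), 87.91942596435547)
```

```bash
python3 - <<'E'
from h import *
np.set_printoptions(precision=4,suppress=True)
S=np.load("scene0.npz");m={k:S[k] for k in("fovy","cx","cy","R","t")};D=S["D"];p=S["p"]
v,u=np.mgrid[0:420,0:560];f=210/np.tan(np.radians(m["fovy"])/2)
W=(np.stack([(u-m["cx"])/f*D,(v-m["cy"])/f*D,D],-1)-m["t"])@m["R"];z=W[...,2]
hsv=cv2.cvtColor(p,cv2.COLOR_RGB2HSV).astype(int)
br=((hsv[...,0]<14)|(hsv[...,0]>170))&(hsv[...,1]>90)
for n,b in(("end",(345,392,118,150)),("start",(178,228,285,332))):
    k=br&(abs(z-.074)<.008)&(u>b[0])&(u<b[1])&(v>b[2])&(v<b[3])
    print(n,k.sum(),cv2.minAreaRect(W[k][:,:2].astype(np.float32)*1000),W[k].mean(0))
# plate far edge: purple-white to tile, columns scanned: use rail points z in .026-.05 between trolley and end stop
for lo,hi in((.024,.03),(.03,.036),(.036,.045)):
    k=(z>lo)&(z<hi)&(W[...,1]>-.05)&(W[...,1]<.36)&(W[...,0]>.52)&(W[...,0]<.72)
    x,y=W[k][:,0],W[k][:,1];print(lo,k.sum(),np.histogram(x-.037*y,bins=np.arange(.52,.73,.01))[0])
for n in("spoon","ram"): pass
print("pot",dep(m,D,375,100),dep(m,D,365,50),"ram",dep(m,D,341,82))
E
```

```text
end 182 ((632.6763305664062, 425.1610107421875), (29.939599990844727, 126.78890228271484), 86.67817687988281) [0.6318 0.4246 0.0781]
start 377 ((599.8883666992188, -421.4844970703125), (27.70930290222168, 126.76931762695312), 87.9925765991211) [ 0.6014 -0.4216  0.0789]
0.024 2791 [ 24  69 186  31   5 185 182 195 193 202 179 206 196  67   0 183 191 213
 178  98]
0.03 334 [ 0  0  9  5  4 71 13 22 18 19 13 13 17  8  2 72 17 11 15  5]
0.036 502 [  0   0   0  19 116 112   0   0   0   0   0   0   0  13 142 100   0   0
   0   0]
pot [0.5945 0.4936 0.142 ] [0.5108 0.5178 0.2972] ram [0.4114 0.5716 0.072 ]
```

>>> send_rows(
  deltas=[
    [[1.0,-2.5,0],[0,0,2],0],
    [[2.5,-6,0],[0,0,4],0],
    [[4,-10,0],[0,0,6],0],
    [[5.5,-13.8,0],[0,0,8],0],
    [[7,-17.6,0],[0,0,10],0],
    [[8.5,-21.4,0],[0,0,12],0],
    [[10,-25.2,0],[0,0,14],0],
    [[11.5,-29,-0.5],[0,0,16],0],
    [[13,-32.8,-1],[0,0,16.5],0],
    [[14.5,-36.6,-1.5],[0,0,16.5],0],
    [[16,-40.4,-2],[0,0,16.5],0],
    [[17.4,-44.2,-2.5],[0,0,16.5],0],
  ],
)

```text
clock: 1.15
tool_pos: [0.3818, 0.172, 0.2313]
orientation: [0.058, 3.14, 0.0]
wrist_force: [0.9, 0.9, 0.6]
opening: 0.999
finger_force: 0.0
```

>>> send_rows(
  deltas=[
    [[1,-3.9,0],[0,0,0],0],
    [[2,-7.8,0],[0,0,0],0],
    [[3,-11.7,-0.5],[0,0,0],0],
    [[4,-15.6,-1],[0,0,0],0],
    [[5,-19.5,-1.5],[0,0,0],0],
    [[6,-23.4,-2],[0,0,0],0],
    [[7,-27.3,-2.5],[0,0,0],0],
    [[8,-31.2,-3],[0,0,0],0],
    [[8.8,-35,-3.5],[0,0,0],0],
    [[9.4,-38,-3.5],[0,0,0],0],
    [[9.8,-39.6,-3.5],[0,0,0],0],
    [[9.8,-39.6,-3.5],[0,0,0],0],
  ],
)

```text
clock: 2.15
tool_pos: [0.4792, -0.2271, 0.1961]
orientation: [0.068, 3.141, -0.004]
wrist_force: [0.6, 0.5, 0.9]
opening: 1.002
finger_force: 0.0
```

```bash
python3 - <<'E'
from h import *
w=arm.camera_model("wrist");W,D=arm.snapshot("wrist");q=arm.camera_model("side");s,D2=arm.snapshot("side")
o=arm.get_obs();print(o["clock"],o["tool_pos"])
np.savez("w1.npz",p=W,D=D,**w);np.savez("s1.npz",p=s,D=D2,**q)
c=cv2.resize(s[130:230,230:400],None,fx=4.7,fy=4.7)[:420,:]
k=cv2.resize(s[140:230,240:380],(560,360),interpolation=cv2.INTER_CUBIC)
k=cv2.resize(k,(400,257));out=np.full((600,800,3),0,np.uint8);out[:420,:560]=W;out[420:600,:280]=cv2.resize(s[140:230,240:380],(280,180));
out[420:600,300:580]=cv2.resize(s,(240,180))[:, :280] if 0 else cv2.resize(s[100:280,170:450],(280,180))
cv2.imwrite("pics/w1.png",out[:,:,::-1])
E
```

```text
2.25 [ 0.47898717 -0.22215423  0.19584938]
```

View pics/w1.png

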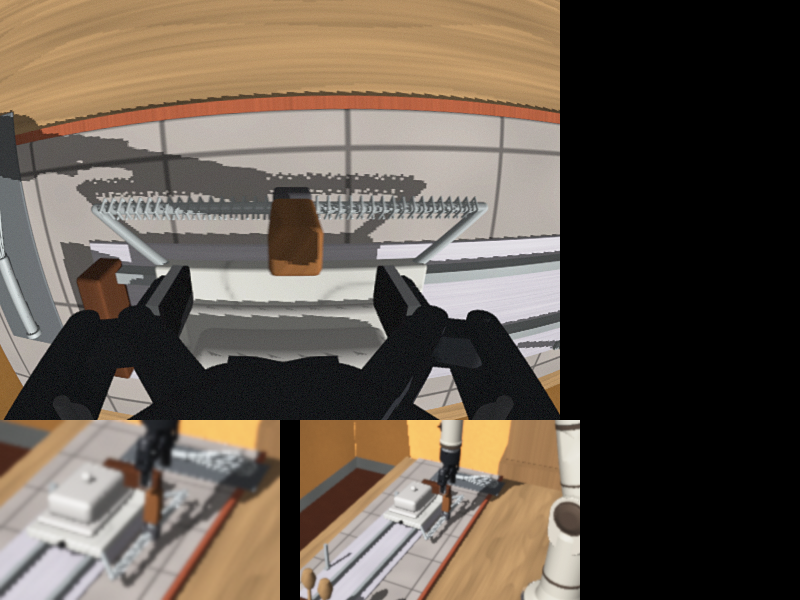

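Wrist view: the grip's top face spans about (268–322, 232–275), centred near (295,253), between the open fingers. In the side view the handle top is at about (316,168).

```bash
python3 - <<'E'
from h import *
np.set_printoptions(precision=4,suppress=True)
L=lambda n:{k:np.load(n)[k] for k in("fovy","cx","cy","R","t")}
w=L("w1.npz");s=L("s1.npz");c=L("scene0.npz")
for p in((295,253),(272,232),(318,232),(268,272),(322,272)): print(p,atz(w,*p,.155,True))
print("scene+side",tri([ray(c,213.4,219.3),ray(s,316,168)]))
print("wrist+scene+side",tri([ray(w,295,253,True),ray(c,213.4,219.3),ray(s,316,168)]))
E
```

```text
(295, 253) [ 0.4761 -0.2206  0.155 ]
(272, 232) [ 0.4636 -0.2322  0.155 ]
(318, 232) [ 0.4647 -0.2083  0.155 ]
(268, 272) [ 0.4869 -0.2357  0.155 ]
(322, 272) [ 0.4882 -0.2062  0.155 ]
scene+side (array([ 0.4892, -0.2317,  0.1773]), [np.float64(0.0029618546219919643), np.float64(0.0029618546219919275)])
wrist+scene+side (array([ 0.4811, -0.2257,  0.1719]), [np.float64(0.012494859516182026), np.float64(0.007493405995507188), np.float64(0.01004446852467862)])
```

>>> send_rows(
  deltas=[
    [[0,0.05,-2],[0,0,0],0],
    [[0,0.05,-4.2],[0,0,0],0],
    [[0,0.05,-5.8],[0,0,0],0],
    [[0,0.05,-6.5],[0,0,0],0.3],
    [[0,0.05,-6.5],[0,0,0],1],
    [[0,0.05,-6.5],[0,0,0],1],
    [[0,0.05,-6.5],[0,0,0],1],
    [[0,0.05,-6.5],[0,0,0],1],
  ],
  squeeze=50,
)

```text
clock: 2.92
tool_pos: [0.4803, -0.2216, 0.1327]
orientation: [0.057, 3.139, -0.001]
wrist_force: [-1.4, 0.0, 0.1]
opening: 0.344
finger_force: 50.1
```

```bash
cat >> h.py <<'E'
d=np.array([.0373,.9993]);n=np.array([.9993,-.0373]);c0=np.array([.6007,-.4215])
def meas(p,D,m):
    v,u=np.mgrid[0:420,0:560];f=210/np.tan(np.radians(m["fovy"])/2)
    W=(np.stack([(u-m["cx"])/f*D,(v-m["cy"])/f*D,D],-1)-m["t"])@m["R"];z=W[...,2]
    s=(W[...,:2]-c0)@d;a=(W[...,:2]-c0)@n
    k=(abs(a)<.055)&(z>.11)&(z<.17)&(D>0)
    pt=(a>.07)&(a<.1)&(z>.085)&(z<.122)&(s<.8)
    po=(a>.1)&(a<.14)&(z>.05)&(z<.13)&(s<.8)
    l,h=np.percentile(s[k],[2,98]);zz=np.median(z[k])
    return dict(n=int(k.sum()),mid=(l+h)/2,len=h-l,mean=s[k].mean(),zz=zz,pt=(int(pt.sum()),np.median(s[pt]),np.median(a[pt])),po=(int(po.sum()),np.median(s[po]),np.median(a[po])))
def look():
    m=arm.camera_model("scene");t=arm.get_obs()["clock"];p,D=arm.snapshot("scene");o=arm.get_obs()
    r=meas(p,D,m);h=(np.array(o["tool_pos"])[:2]-c0)@d
    print(f"t={t:.3f} clock={o['clock']:.3f} tcp={np.round(o['tool_pos'],4)} h={h:.4f} across={(o['tool_pos'][:2]-c0)@n:.4f}",{k:np.round(x,4) for k,x in r.items()});return p,D,r
E
python3 - <<'E'
from h import *
S=np.load("scene0.npz");m={k:S[k] for k in("fovy","cx","cy","R","t")};print(meas(S["p"],S["D"],m));look()
E
```

```text
{'n': 1821, 'mid': np.float64(0.5523203914597341), 'len': np.float64(0.8733679480162351), 'mean': np.float64(0.27466581699690107), 'zz': np.float64(0.13380263449671875), 'pt': (66, np.float64(0.1908546030650345), np.float64(0.08012629941878611)), 'po': (66, np.float64(0.6342686524644103), np.float64(0.11143815337917742))}
t=2.917 clock=2.967 tcp=[ 0.4803 -0.2217  0.1326] h=0.1952 across=-0.1278 {'n': np.int64(1826), 'mid': np.float64(0.5522), 'len': np.float64(0.8732), 'mean': np.float64(0.2738), 'zz': np.float64(0.1338), 'pt': array([58.    ,  0.1912,  0.0838]), 'po': array([67.    ,  0.6342,  0.1116])}
```

```bash
sed -i 's/(z<.17)&(D>0)/(z<.17)\&(D>0)\&(s<.8)/' h.py
cat > plan.py <<'E'
import sys,json,os
from h import *
from scipy.optimize import least_squares
from scipy.interpolate import BPoly
K,C,B,L,T0,T1=2.6,.1,.15,.443,2.967,9.5
def sim(lg,M,te,fr=.006):
    ts=np.array([0]+[q[0] for q in lg]);hs=np.array([0]+[q[1] for q in lg])
    t=T0;x=v=0.;dt=1/240;out=[(t,x,v)]
    hp=np.interp(t,ts,hs)
    while t<te-1e-9:
        t+=dt;h=np.interp(t-.03,ts,hs);hv=(h-hp)/dt;hp=h
        F=K*(h-x)+C*(hv-v)-B*v-fr*np.tanh(v/.002);v+=F/M*dt;x+=v*dt;out.append((t,x,v))
    return np.array(out)
def load(): return json.load(open("log.json")) if os.path.exists("log.json") else {"lg":[[T0,0.]],"ms":[]}
def run(nrow,T1=T1,first=False):
    st=load();t=T0
    if not first:
        p,D,r=look();t=arm.get_obs()["clock"]
        st["ms"].append([t-.05,r["mid"],r["mean"],r["pt"][1]])
        st["lg"].append([t,st["lg"][-1][1]])
    lg=st["lg"];M=3.8
    if not first:
        S=np.load("scene0.npz");m={k:S[k] for k in("fovy","cx","cy","R","t")};r0=meas(S["p"],S["D"],m)
        tm=np.array([q[0] for q in st["ms"]]);xm=np.array([(q[1]-r0["mid"]+q[2]-r0["mean"])/2 for q in st["ms"]])
        f=lambda P:np.r_[(np.interp(tm,*sim(lg,P[0],t)[:,:2].T)-xm)/.002,(P[0]-3.8)/.6]
        M=least_squares(f,[3.8],bounds=(2.8,5),diff_step=1e-2).x[0]
        print("M",round(M,3),"res mm",np.round(f([M])[-4:-1]*2,1),"xm",np.round(xm[-3:],4),"dpt",round(st["ms"][-1][3]-r0["pt"][1],4))
    t,x,v=sim(lg,M,t)[-1]
    if not first: e=xm[-1]-np.interp(tm[-1],*sim(lg,M,t)[:,:2].T); x+=.5*e
    h0=lg[-1][1];print(f"t={t:.2f} x={x:.4f} v={v:.4f} h={h0:.4f} u={h0-x:.4f}")
    a=K*(h0-x)/M-B*v/M
    Tr=max(T1-t,1.5)
    q=BPoly.from_derivatives([0,Tr],[[x,v,a],[L,0,0]]);tt=np.minimum(np.arange(1,nrow+1)/12,Tr)
    F=lambda s:M*q(s,2)+B*q(s,1)
    dF=(F(tt)-F(tt-.02))/.02
    h=q(tt)+np.clip((F(tt)-C*dF/K)/K,-.135,.135)
    rows=[]
    for i in range(nrow):
        g=(h[i]-h0)*100;rr=[round(g*.0373*20)/20,round(g*.9993*20)/20,0]
        rows.append([rr,[0,0,0],1]);lg.append([t+(i+1)/12,h0+rr[1]/.9993/100])
    json.dump(st,open("log.json","w"));print("u",np.round(h-q(tt),3)[[0,-1]]);print(json.dumps(rows))
if __name__=="__main__":
    a=sys.argv;run(int(a[1]),float(a[2]) if len(a)>2 else T1,len(a)>3)
E
rm -f log.json; python3 plan.py 12 9.5 first
```

```text
t=2.97 x=0.0000 v=0.0000 h=0.0000 u=0.0000
u [0.006 0.082]
[[[0.0, 0.6, 0], [0, 0, 0], 1], [[0.05, 1.7, 0], [0, 0, 0], 1], [[0.1, 2.7, 0], [0, 0, 0], 1], [[0.15, 3.65, 0], [0, 0, 0], 1], [[0.15, 4.55, 0], [0, 0, 0], 1], [[0.2, 5.35, 0], [0, 0, 0], 1], [[0.25, 6.15, 0], [0, 0, 0], 1], [[0.25, 6.9, 0], [0, 0, 0], 1], [[0.3, 7.6, 0], [0, 0, 0], 1], [[0.3, 8.25, 0], [0, 0, 0], 1], [[0.35, 8.9, 0], [0, 0, 0], 1], [[0.35, 9.5, 0], [0, 0, 0], 1]]
```

>>> send_rows(
  deltas=[
    [[0.0,0.6,0],[0,0,0],1],
    [[0.05,1.7,0],[0,0,0],1],
    [[0.1,2.7,0],[0,0,0],1],
    [[0.15,3.65,0],[0,0,0],1],
    [[0.15,4.55,0],[0,0,0],1],
    [[0.2,5.35,0],[0,0,0],1],
    [[0.25,6.15,0],[0,0,0],1],
    [[0.25,6.9,0],[0,0,0],1],
    [[0.3,7.6,0],[0,0,0],1],
    [[0.3,8.25,0],[0,0,0],1],
    [[0.35,8.9,0],[0,0,0],1],
    [[0.35,9.5,0],[0,0,0],1],
  ],
)

```text
clock: 3.97
tool_pos: [0.484, -0.1253, 0.1326]
orientation: [0.057, 3.139, -0.0]
wrist_force: [0.5, 0.3, 6.9]
opening: 0.347
finger_force: 50.9
```

```bash
python3 plan.py 12
```

```text
t=3.967 clock=4.017 tcp=[ 0.484  -0.1239  0.1326] h=0.2930 across=-0.1277 {'n': np.int64(1608), 'mid': np.float64(0.2024), 'len': np.float64(0.1518), 'mean': np.float64(0.1979), 'zz': np.float64(0.1339), 'pt': array([65.    ,  0.2021,  0.0827]), 'po': array([67.    ,  0.6337,  0.1121])}
M 3.847 res mm [0.2] xm [0.0108] dpt 0.0113
t=4.02 x=0.0126 v=0.0339 h=0.0951 u=0.0825
u [0.084 0.085]
[[[0.0, 0.5, 0], [0, 0, 0], 1], [[0.05, 1.1, 0], [0, 0, 0], 1], [[0.05, 1.7, 0], [0, 0, 0], 1], [[0.1, 2.3, 0], [0, 0, 0], 1], [[0.1, 2.85, 0], [0, 0, 0], 1], [[0.15, 3.4, 0], [0, 0, 0], 1], [[0.15, 3.95, 0], [0, 0, 0], 1], [[0.15, 4.5, 0], [0, 0, 0], 1], [[0.2, 5.0, 0], [0, 0, 0], 1], [[0.2, 5.5, 0], [0, 0, 0], 1], [[0.2, 6.0, 0], [0, 0, 0], 1], [[0.25, 6.5, 0], [0, 0, 0], 1]]
```

>>> send_rows(
  deltas=[
    [[0.0,0.5,0],[0,0,0],1],
    [[0.05,1.1,0],[0,0,0],1],
    [[0.05,1.7,0],[0,0,0],1],
    [[0.1,2.3,0],[0,0,0],1],
    [[0.1,2.85,0],[0,0,0],1],
    [[0.15,3.4,0],[0,0,0],1],
    [[0.15,3.95,0],[0,0,0],1],
    [[0.15,4.5,0],[0,0,0],1],
    [[0.2,5.0,0],[0,0,0],1],
    [[0.2,5.5,0],[0,0,0],1],
    [[0.2,6.0,0],[0,0,0],1],
    [[0.25,6.5,0],[0,0,0],1],
  ],
)

```text
clock: 5.02
tool_pos: [0.4864, -0.0604, 0.1326]
orientation: [0.057, 3.138, 0.0]
wrist_force: [-1.2, -0.6, 8.7]
opening: 0.347
finger_force: 50.8
```

```bash
python3 plan.py 10
```

```text
t=5.017 clock=5.067 tcp=[ 0.4865 -0.0592  0.1326] h=0.3578 across=-0.1276 {'n': np.int64(1516), 'mid': np.float64(0.2639), 'len': np.float64(0.1512), 'mean': np.float64(0.2592), 'zz': np.float64(0.1338), 'pt': array([67.    ,  0.2639,  0.0824]), 'po': array([67.    ,  0.6336,  0.1121])}
M 3.984 res mm [-0.2  0.2] xm [0.0108 0.0722] dpt 0.0731
t=5.07 x=0.0767 v=0.0898 h=0.1601 u=0.0834
u [0.082 0.046]
[[[0.0, 0.65, 0], [0, 0, 0], 1], [[0.05, 1.25, 0], [0, 0, 0], 1], [[0.05, 1.8, 0], [0, 0, 0], 1], [[0.1, 2.3, 0], [0, 0, 0], 1], [[0.1, 2.85, 0], [0, 0, 0], 1], [[0.15, 3.35, 0], [0, 0, 0], 1], [[0.15, 3.85, 0], [0, 0, 0], 1], [[0.15, 4.35, 0], [0, 0, 0], 1], [[0.2, 4.85, 0], [0, 0, 0], 1], [[0.2, 5.3, 0], [0, 0, 0], 1]]
```

>>> send_rows(
  deltas=[
    [[0.0,0.65,0],[0,0,0],1],
    [[0.05,1.25,0],[0,0,0],1],
    [[0.05,1.8,0],[0,0,0],1],
    [[0.1,2.3,0],[0,0,0],1],
    [[0.1,2.85,0],[0,0,0],1],
    [[0.15,3.35,0],[0,0,0],1],
    [[0.15,3.85,0],[0,0,0],1],
    [[0.15,4.35,0],[0,0,0],1],
    [[0.2,4.85,0],[0,0,0],1],
    [[0.2,5.3,0],[0,0,0],1],
  ],
)

```text
clock: 5.9
tool_pos: [0.4884, -0.0072, 0.1326]
orientation: [0.057, 3.138, 0.001]
wrist_force: [0.3, -0.5, 7.1]
opening: 0.349
finger_force: 50.8
```

```bash
python3 plan.py 10
```

```text
t=5.900 clock=5.950 tcp=[ 0.4885 -0.0061  0.1326] h=0.4109 across=-0.1276 {'n': np.int64(1384), 'mid': np.float64(0.3574), 'len': np.float64(0.1523), 'mean': np.float64(0.3518), 'zz': np.float64(0.1337), 'pt': array([54.    ,  0.3578,  0.084 ]), 'po': array([66.    ,  0.6336,  0.1122])}
M 4.007 res mm [-0.2 -0.2  0.2] xm [0.0108 0.0722 0.1652] dpt 0.167
t=5.95 x=0.1714 v=0.1216 h=0.2131 u=0.0417
u [ 0.039 -0.016]
[[[0.05, 0.75, 0], [0, 0, 0], 1], [[0.05, 1.25, 0], [0, 0, 0], 1], [[0.05, 1.7, 0], [0, 0, 0], 1], [[0.1, 2.2, 0], [0, 0, 0], 1], [[0.1, 2.65, 0], [0, 0, 0], 1], [[0.1, 3.05, 0], [0, 0, 0], 1], [[0.15, 3.5, 0], [0, 0, 0], 1], [[0.15, 3.9, 0], [0, 0, 0], 1], [[0.15, 4.3, 0], [0, 0, 0], 1], [[0.15, 4.65, 0], [0, 0, 0], 1]]
```

>>> send_rows(
  deltas=[
    [[0.05,0.75,0],[0,0,0],1],
    [[0.05,1.25,0],[0,0,0],1],
    [[0.05,1.7,0],[0,0,0],1],
    [[0.1,2.2,0],[0,0,0],1],
    [[0.1,2.65,0],[0,0,0],1],
    [[0.1,3.05,0],[0,0,0],1],
    [[0.15,3.5,0],[0,0,0],1],
    [[0.15,3.9,0],[0,0,0],1],
    [[0.15,4.3,0],[0,0,0],1],
    [[0.15,4.65,0],[0,0,0],1],
  ],
)

```text
clock: 6.78
tool_pos: [0.4902, 0.0394, 0.1326]
orientation: [0.057, 3.138, 0.001]
wrist_force: [1.7, -0.4, 5.3]
opening: 0.348
finger_force: 50.6
```

```bash
python3 plan.py 10
```

```text
t=6.783 clock=6.833 tcp=[0.4902 0.0402 0.1326] h=0.4573 across=-0.1276 {'n': np.int64(1275), 'mid': np.float64(0.4674), 'len': np.float64(0.151), 'mean': np.float64(0.4616), 'zz': np.float64(0.1339), 'pt': array([58.    ,  0.4689,  0.0834]), 'po': array([69.    ,  0.6336,  0.1114])}
M 4.013 res mm [-0.3  0.1  0.2] xm [0.0722 0.1652 0.2751] dpt 0.278
t=6.83 x=0.2814 v=0.1216 h=0.2597 u=-0.0217
u [-0.025 -0.073]
[[[0.05, 0.7, 0], [0, 0, 0], 1], [[0.05, 1.15, 0], [0, 0, 0], 1], [[0.05, 1.55, 0], [0, 0, 0], 1], [[0.05, 1.95, 0], [0, 0, 0], 1], [[0.1, 2.3, 0], [0, 0, 0], 1], [[0.1, 2.65, 0], [0, 0, 0], 1], [[0.1, 3.0, 0], [0, 0, 0], 1], [[0.1, 3.3, 0], [0, 0, 0], 1], [[0.15, 3.6, 0], [0, 0, 0], 1], [[0.15, 3.9, 0], [0, 0, 0], 1]]
```

```bash
sed -i 's/np.interp(t-.03,ts,hs)/np.interp(t+.03,ts,hs)/; s/xm=np.array(.*$/xm=np.array([q[3]-.191 for q in st["ms"]])/; s/K,C,B,L,T0,T1=2.6,.1,.15,.443/K,C,B,L,T0,T1=2.6,.1,.15,.4426/' plan.py
python3 - <<'E'
import json,re
from plan import *
st=load();t=6.833
lg=[q for q in st["lg"] if q[0]<=t+1e-6];json.dump({"lg":lg,"ms":st["ms"]},open("log.json","w"))
tm=np.array([q[0] for q in st["ms"]]);xm=np.array([q[3]-.191 for q in st["ms"]])
for M in(3.7,3.8,3.9,4.0,4.1,4.2):
    s=sim(lg,M,t);print(M,np.round((np.interp(tm,*s[:,:2].T)-xm)*1000,1),s[-1])
E
grep -n "look()" plan.py
```

```text
3.7 [ 2.3  9.5 14.7 13.8] [6.83366667 0.29761533 0.11659948]
3.8 [ 2.   7.8 11.8 10.9] [6.83366667 0.29477758 0.11787945]
3.9 [1.6 6.1 8.9 8. ] [6.83366667 0.2919191  0.11899072]
4.0 [1.3 4.5 6.1 5.1] [6.83366667 0.28904888 0.11994754]
4.1 [1.1 3.  3.4 2.2] [6.83366667 0.28617466 0.12076302]
4.2 [ 0.8  1.5  0.7 -0.7] [6.83366667 0.28330313 0.12144917]
18:        p,D,r=look();t=arm.get_obs()["clock"]
```

```bash
python3 - <<'E'
s=open("plan.py").read()
s=s.replace('''        p,D,r=look();t=arm.get_obs()["clock"]
        st["ms"]''','''        t=arm.get_obs()["clock"];new=not st["ms"] or st["ms"][-1][0]<t-.06
        if new: p,D,r=look();t=arm.get_obs()["clock"]
        if new: st["ms"]''').replace('''        st["lg"].append([t''','''        if new: st["lg"].append([t''')
open("plan.py","w").write(s)
E
python3 plan.py 10
```

```text
M 4.21 res mm [ 1.3  0.5 -1. ] xm [0.0729 0.1668 0.2779] dpt 0.278
t=6.83 x=0.2835 v=0.1215 h=0.2597 u=-0.0238
u [-0.027 -0.08 ]
[[[0.0, 0.65, 0], [0, 0, 0], 1], [[0.05, 1.0, 0], [0, 0, 0], 1], [[0.05, 1.35, 0], [0, 0, 0], 1], [[0.05, 1.65, 0], [0, 0, 0], 1], [[0.05, 1.95, 0], [0, 0, 0], 1], [[0.1, 2.25, 0], [0, 0, 0], 1], [[0.1, 2.55, 0], [0, 0, 0], 1], [[0.1, 2.85, 0], [0, 0, 0], 1], [[0.1, 3.1, 0], [0, 0, 0], 1], [[0.15, 3.4, 0], [0, 0, 0], 1]]
```

>>> send_rows(
  deltas=[
    [[0.0,0.65,0],[0,0,0],1],
    [[0.05,1.0,0],[0,0,0],1],
    [[0.05,1.35,0],[0,0,0],1],
    [[0.05,1.65,0],[0,0,0],1],
    [[0.05,1.95,0],[0,0,0],1],
    [[0.1,2.25,0],[0,0,0],1],
    [[0.1,2.55,0],[0,0,0],1],
    [[0.1,2.85,0],[0,0,0],1],
    [[0.1,3.1,0],[0,0,0],1],
    [[0.15,3.4,0],[0,0,0],1],
  ],
)

```text
clock: 7.67
tool_pos: [0.4915, 0.0732, 0.1326]
orientation: [0.057, 3.138, 0.001]
wrist_force: [-0.4, 0.3, 8.1]
opening: 0.343
finger_force: 50.8
```

```bash
python3 plan.py 8
```

```text
t=7.667 clock=7.717 tcp=[0.4915 0.074  0.1326] h=0.4911 across=-0.1276 {'n': np.int64(1192), 'mid': np.float64(0.5635), 'len': np.float64(0.1511), 'mean': np.float64(0.557), 'zz': np.float64(0.1336), 'pt': array([67.    ,  0.5642,  0.0811]), 'po': array([67.    ,  0.6334,  0.1126])}
M 4.211 res mm [ 0.4 -1.   0.1] xm [0.1668 0.2779 0.3732] dpt 0.3733
t=7.72 x=0.3777 v=0.0872 h=0.2937 u=-0.0840
u [-0.086 -0.099]
[[[0.0, 0.55, 0], [0, 0, 0], 1], [[0.05, 0.9, 0], [0, 0, 0], 1], [[0.05, 1.2, 0], [0, 0, 0], 1], [[0.05, 1.55, 0], [0, 0, 0], 1], [[0.05, 1.9, 0], [0, 0, 0], 1], [[0.1, 2.25, 0], [0, 0, 0], 1], [[0.1, 2.6, 0], [0, 0, 0], 1], [[0.1, 3.0, 0], [0, 0, 0], 1]]
```

>>> send_rows(
  deltas=[
    [[0.0,0.55,0],[0,0,0],1],
    [[0.05,0.9,0],[0,0,0],1],
    [[0.05,1.2,0],[0,0,0],1],
    [[0.05,1.55,0],[0,0,0],1],
    [[0.05,1.9,0],[0,0,0],1],
    [[0.1,2.25,0],[0,0,0],1],
    [[0.1,2.6,0],[0,0,0],1],
    [[0.1,3.0,0],[0,0,0],1],
  ],
)

```text
clock: 8.38
tool_pos: [0.4926, 0.1033, 0.1326]
orientation: [0.057, 3.138, 0.002]
wrist_force: [2.5, -0.1, 5.8]
opening: 0.343
finger_force: 50.8
```

```bash
python3 plan.py 10 9.7
```

```text
t=8.383 clock=8.433 tcp=[0.4926 0.1043 0.1326] h=0.5214 across=-0.1276 {'n': np.int64(1140), 'mid': np.float64(0.6122), 'len': np.float64(0.1518), 'mean': np.float64(0.6047), 'zz': np.float64(0.1336), 'pt': array([52.    ,  0.6139,  0.0851]), 'po': array([68.    ,  0.6334,  0.1122])}
M 4.212 res mm [-1.   0.1 -0.4] xm [0.2779 0.3732 0.4229] dpt 0.4231
t=8.43 x=0.4250 v=0.0434 h=0.3237 u=-0.1013
u [-0.101 -0.039]
[[[0.0, 0.35, 0], [0, 0, 0], 1], [[0.05, 0.85, 0], [0, 0, 0], 1], [[0.05, 1.5, 0], [0, 0, 0], 1], [[0.1, 2.3, 0], [0, 0, 0], 1], [[0.1, 3.15, 0], [0, 0, 0], 1], [[0.15, 4.05, 0], [0, 0, 0], 1], [[0.2, 5.0, 0], [0, 0, 0], 1], [[0.2, 6.0, 0], [0, 0, 0], 1], [[0.25, 6.95, 0], [0, 0, 0], 1], [[0.3, 7.95, 0], [0, 0, 0], 1]]
```

>>> send_rows(
  deltas=[
    [[0.0,0.35,0],[0,0,0],1],
    [[0.05,0.85,0],[0,0,0],1],
    [[0.05,1.5,0],[0,0,0],1],
    [[0.1,2.3,0],[0,0,0],1],
    [[0.1,3.15,0],[0,0,0],1],
    [[0.15,4.05,0],[0,0,0],1],
    [[0.2,5.0,0],[0,0,0],1],
    [[0.2,6.0,0],[0,0,0],1],
    [[0.25,6.95,0],[0,0,0],1],
    [[0.3,7.95,0],[0,0,0],1],
  ],
)

```text
clock: 9.27
tool_pos: [0.4956, 0.183, 0.1326]
orientation: [0.057, 3.138, 0.002]
wrist_force: [2.5, 1.3, 5.8]
opening: 0.351
finger_force: 50.7
```

```bash
python3 plan.py 9 10.3
```

```text
t=9.267 clock=9.317 tcp=[0.4957 0.1857 0.1326] h=0.6028 across=-0.1276 {'n': np.int64(1130), 'mid': np.float64(0.6296), 'len': np.float64(0.1516), 'mean': np.float64(0.622), 'zz': np.float64(0.1337), 'pt': array([56.    ,  0.6309,  0.0824]), 'po': array([66.    ,  0.6333,  0.1119])}
M 4.189 res mm [ 0.4 -0.5  1.2] xm [0.3732 0.4229 0.4399] dpt 0.4401
t=9.32 x=0.4407 v=0.0024 h=0.4033 u=-0.0374
u [-0.028  0.007]
[[[0.05, 0.95, 0], [0, 0, 0], 1], [[0.1, 2.35, 0], [0, 0, 0], 1], [[0.15, 3.4, 0], [0, 0, 0], 1], [[0.15, 4.15, 0], [0, 0, 0], 1], [[0.15, 4.6, 0], [0, 0, 0], 1], [[0.2, 4.8, 0], [0, 0, 0], 1], [[0.2, 4.85, 0], [0, 0, 0], 1], [[0.2, 4.75, 0], [0, 0, 0], 1], [[0.15, 4.5, 0], [0, 0, 0], 1]]
```

>>> send_rows(
  deltas=[
    [[0.05,0.95,0],[0,0,0],1],
    [[0.1,2.35,0],[0,0,0],1],
    [[0.15,3.4,0],[0,0,0],1],
    [[0.15,4.15,0],[0,0,0],1],
    [[0.15,4.6,0],[0,0,0],1],
    [[0.2,4.8,0],[0,0,0],1],
    [[0.2,4.85,0],[0,0,0],1],
    [[0.2,4.75,0],[0,0,0],1],
    [[0.15,4.5,0],[0,0,0],1],
  ],
)

```text
clock: 10.07
tool_pos: [0.4972, 0.2278, 0.1326]
orientation: [0.057, 3.138, 0.002]
wrist_force: [3.7, 0.4, 6.6]
opening: 0.347
finger_force: 50.8
```

```bash
python3 - <<'E'
from plan import *
p,D,r=look();t=arm.get_obs()["clock"];st=load()
st["ms"].append([t-.05,r["mid"],r["mean"],r["pt"][1]]);st["lg"].append([t,st["lg"][-1][1]]);json.dump(st,open("log.json","w"))
print(t,sim(st["lg"],4.2,t)[-1],r["pt"][1]-.191,st["lg"][-1][1])
cv2.imwrite("pics/m1.png",cv2.resize(p[120:240,310:410],(500,600),interpolation=cv2.INTER_CUBIC)[:,:,::-1])
E
```

```text
t=10.067 clock=10.117 tcp=[0.4973 0.2268 0.1326] h=0.6440 across=-0.1275 {'n': np.int64(1130), 'mid': np.float64(0.6294), 'len': np.float64(0.1518), 'mean': np.float64(0.6223), 'zz': np.float64(0.1336), 'pt': array([53.    ,  0.6312,  0.0839]), 'po': array([66.    ,  0.6341,  0.1118])}
10.1167 [1.01170000e+01 4.43022807e-01 2.57021432e-03] 0.4401981507186317 0.4483138196737716
```

View pics/m1.png

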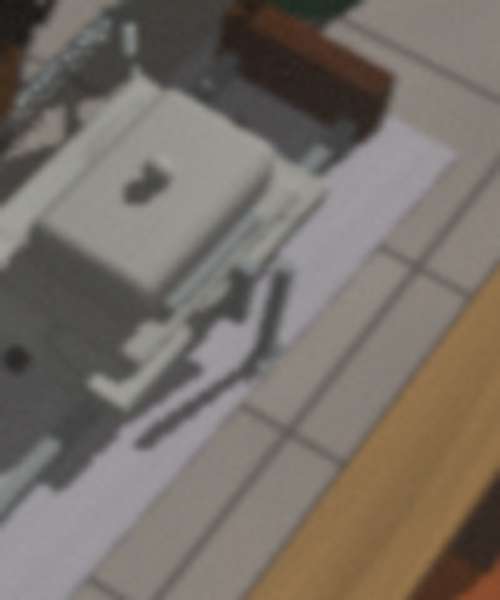

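The pointer (crop 238,275) stands about level with the post (top 287,270; foot 265,362), and the trolley is almost at rest. I'll bring the spring to neutral and check from both cameras.

>>> send_rows(
  deltas=[
    [[0,-0.4,0],[0,0,0],1],
    [[-0.05,-0.8,0],[0,0,0],1],
    [[-0.05,-0.9,0],[0,0,0],1],
    [[-0.05,-0.9,0],[0,0,0],1],
  ],
)

```text
clock: 10.45
tool_pos: [0.4969, 0.2178, 0.1326]
orientation: [0.059, 3.137, 0.002]
wrist_force: [3.5, -0.4, 6.3]
opening: 0.347
finger_force: 50.8
```

```bash
python3 - <<'E'
from h import *
p,D,r=look()
m=arm.camera_model("side");s,D2=arm.snapshot("side");print({k:np.round(x,4) for k,x in meas(s,D2,m).items()})
print(arm.get_obs()["clock"],(arm.get_obs()["tool_pos"][:2]-c0)@d)
f=210/np.tan(np.radians(m["fovy"])/2)
for z,a in((.115,.083),(.08,.083),(.12,.112),(.02,.112)):
    P=np.r_[c0+.634*d+a*n,z];X=np.array(m["R"])@P+m["t"];print("pred px side",X[:2]/X[2]*f+[m["cx"],m["cy"]])
np.savez("f.npz",p=p,s=s,D=D,D2=D2)
im=np.hstack([cv2.resize(p[150:220,330:395],(390,420),interpolation=cv2.INTER_CUBIC),cv2.resize(s[205:275,170:235],(390,420),interpolation=cv2.INTER_CUBIC)])
cv2.imwrite("pics/m2.png",cv2.convertScaleAbs(im,alpha=1.3)[:,:,::-1])
E
```

```text
t=10.450 clock=10.500 tcp=[0.4969 0.218  0.1326] h=0.6351 across=-0.1276 {'n': np.int64(1125), 'mid': np.float64(0.6299), 'len': np.float64(0.1514), 'mean': np.float64(0.623), 'zz': np.float64(0.1336), 'pt': array([58.    ,  0.6304,  0.0834]), 'po': array([67.    ,  0.6335,  0.1124])}
{'n': np.int64(1108), 'mid': np.float64(0.6389), 'len': np.float64(0.1582), 'mean': np.float64(0.616), 'zz': np.float64(0.1332), 'pt': array([46.    , -1.3465,  0.0872]), 'po': array([ 1.3900e+02, -1.3511e+00,  1.1220e-01])}
10.55 0.6353120690911445
pred px side [202.99650873 228.64090727]
pred px side [203.74016918 237.08328067]
pred px side [195.65154801 224.8953065 ]
pred px side [197.96778829 248.48359901]
```

View pics/m2.png

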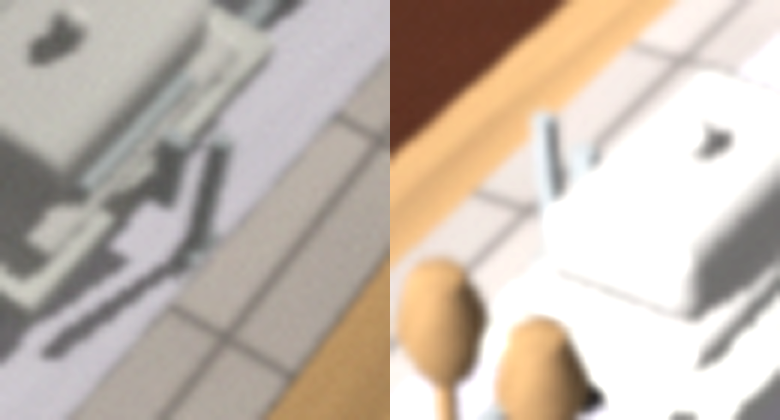

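Averaged over both cameras, the pointer and post are level to within about 2 mm: post top at px (195.5,224) and pointer tip at (202.5,230) in the side view, close to the prediction. The trolley is at rest, so I'll hold.

>>> send_rows(
  deltas=[
    [[0,0,0],[0,0,0],1],
    [[0,0,0],[0,0,0],1],
    [[0,0,0],[0,0,0],1],
    [[0,0,0],[0,0,0],1],
    [[0,0,0],[0,0,0],1],
    [[0,0,0],[0,0,0],1],
    [[0,0,0],[0,0,0],1],
    [[0,0,0],[0,0,0],1],
    [[0,0,0],[0,0,0],1],
    [[0,0,0],[0,0,0],1],
    [[0,0,0],[0,0,0],1],
    [[0,0,0],[0,0,0],1],
  ],
)

```text
clock: 11.55
tool_pos: [0.4969, 0.2182, 0.1326]
orientation: [0.058, 3.137, 0.002]
wrist_force: [2.7, -0.2, 6.7]
opening: 0.347
finger_force: 50.7
```

```bash
python3 - <<'E'
from h import *
F=np.load("f.npz");p,D,r=look()
g=lambda a:cv2.cvtColor(a[100:230,290:372],cv2.COLOR_RGB2GRAY).astype(np.float32)
# trolley-only patch shift vs previous frame (px); 1 px ~ 3 mm
a=cv2.cvtColor(F["p"],cv2.COLOR_RGB2GRAY)[140:200,320:352].astype(np.float32);b=cv2.cvtColor(p,cv2.COLOR_RGB2GRAY)[140:200,320:352].astype(np.float32)
print(cv2.phaseCorrelate(a,b))
E
```

```text
t=11.550 clock=11.600 tcp=[0.4969 0.2182 0.1326] h=0.6354 across=-0.1276 {'n': np.int64(1127), 'mid': np.float64(0.6319), 'len': np.float64(0.1531), 'mean': np.float64(0.6241), 'zz': np.float64(0.1335), 'pt': array([52.    ,  0.6328,  0.0833]), 'po': array([67.    ,  0.6336,  0.112 ])}
((0.06363726561450278, -0.12568040556545412), 1.043777397274971)
```

>>> send_rows(
  deltas=[
    [[0,-0.3,0],[0,0,0],1],
    [[0,-0.3,0],[0,0,0],1],
    [[0,-0.3,0],[0,0,0],1],
    [[0,-0.3,0],[0,0,0],1],
    [[0,-0.3,0],[0,0,0],1],
    [[0,-0.3,0],[0,0,0],1],
    [[0,-0.3,0],[0,0,0],1],
    [[0,-0.3,0],[0,0,0],1],
    [[0,0,0],[0,0,0],1],
    [[0,0,0],[0,0,0],1],
    [[0,0,0],[0,0,0],1],
    [[0,0,0],[0,0,0],1],
  ],
)

```text
clock: 12.6
tool_pos: [0.497, 0.2183, 0.1326]
orientation: [0.058, 3.137, 0.002]
wrist_force: [3.7, -0.1, 7.9]
opening: 0.349
finger_force: 50.8
```

```bash
cat > g.py <<'E'
from h import *
F=np.load("f.npz");p,D,r=look()
a=cv2.cvtColor(F["p"],cv2.COLOR_RGB2GRAY)[140:200,320:352].astype(np.float32);b=cv2.cvtColor(p,cv2.COLOR_RGB2GRAY)[140:200,320:352].astype(np.float32)
print(cv2.phaseCorrelate(a,b,cv2.createHanningWindow((32,60),cv2.CV_32F)))
M=np.eye(2,3,dtype=np.float32);cc,M=cv2.findTransformECC(a,b,M,cv2.MOTION_TRANSLATION);print("ecc",M[:,2],cc)
m=arm.camera_model("scene");f=210/np.tan(np.radians(m["fovy"])/2)
px=lambda P:(lambda X:X[:2]/X[2]*f)(np.array(m["R"])@P+m["t"])
P=np.r_[c0+.63*d,.14];g=px(P+np.r_[d*.001,0])-px(P);print("px/mm",g,"shift mm",M[:,2]@g/(g@g))
E
python3 g.py
```

```text
t=12.600 clock=12.650 tcp=[0.497  0.2183 0.1326] h=0.6354 across=-0.1275 {'n': np.int64(1127), 'mid': np.float64(0.6303), 'len': np.float64(0.1514), 'mean': np.float64(0.6228), 'zz': np.float64(0.1338), 'pt': array([53.    ,  0.6315,  0.0839]), 'po': array([67.    ,  0.6336,  0.112 ])}
((0.09866443710509643, -0.12466078121558155), 0.9316335901618004)
ecc [ 0.00621999 -0.04593271] 0.9999163238802737
px/mm [ 0.18074069 -0.18518162] shift mm 0.14381991679351427
```

>>> send_rows(
  deltas=[
    [[0,0,0],[0,0,0],1],
    [[0,0,0],[0,0,0],1],
    [[0,0,0],[0,0,0],1],
    [[0,0,0],[0,0,0],1],
    [[0,0,0],[0,0,0],1],
    [[0,0,0],[0,0,0],1],
    [[0,0,0],[0,0,0],1],
    [[0,0,0],[0,0,0],1],
    [[0,0,0],[0,0,0],1],
    [[0,0,0],[0,0,0],1],
    [[0,0,0],[0,0,0],1],
    [[0,0,0],[0,0,0],1],
  ],
)

```text
clock: 13.65
tool_pos: [0.4969, 0.2183, 0.1326]
orientation: [0.058, 3.137, 0.002]
wrist_force: [3.6, 0.1, 5.9]
opening: 0.345
finger_force: 50.8
```

```bash
python3 g.py
```

```text
t=13.650 clock=13.700 tcp=[0.4969 0.2182 0.1326] h=0.6354 across=-0.1276 {'n': np.int64(1126), 'mid': np.float64(0.6303), 'len': np.float64(0.1506), 'mean': np.float64(0.6232), 'zz': np.float64(0.1337), 'pt': array([52.    ,  0.6316,  0.0836]), 'po': array([67.    ,  0.6337,  0.1123])}
((0.08802170518433172, -0.09696868578200935), 0.960461171468099)
ecc [ 0.01713726 -0.02375053] 0.9999727762451456
px/mm [ 0.18074069 -0.18518162] shift mm 0.11194183531048371
```

>>> send_rows(
  deltas=[
    [[0,0,0],[0,0,0],1],
    [[0,0,0],[0,0,0],1],
    [[0,0,0],[0,0,0],1],
    [[0,0,0],[0,0,0],1],
    [[0,0,0],[0,0,0],1],
    [[0,0,0],[0,0,0],1],
    [[0,0,0],[0,0,0],0.6],
    [[0,0,0],[0,0,0],0.3],
    [[0,0,0],[0,0,0],0],
    [[0,0,0],[0,0,0],0],
    [[0,0,0],[0,0,0],0],
    [[0,0,0],[0,0,0],0],
  ],
)

```text
clock: 14.7
tool_pos: [0.495, 0.2175, 0.131]
orientation: [-0.058, -3.14, 0.0]
wrist_force: [0.1, -0.1, 0.7]
opening: 0.997
finger_force: 0.0
```

>>> send_rows(
  deltas=[
    [[0,0,1],[0,0,0],0],
    [[0,0,3],[0,0,0],0],
    [[0,0,6],[0,0,0],0],
    [[0,0,9],[0,0,0],0],
    [[0,0,11],[0,0,0],0],
    [[0,0,12],[0,0,0],0],
    [[0,0,12],[0,0,0],0],
  ],
)

```text
clock: 15.28
tool_pos: [0.4969, 0.2182, 0.2544]
orientation: [0.058, 3.136, 0.004]
wrist_force: [-0.0, 0.5, -0.1]
opening: 0.998
finger_force: 0.0
```

```bash
python3 g.py; python3 -c "
from h import *
p,D=arm.snapshot('scene');s,_=arm.snapshot('side')
cv2.imwrite('pics/e.png',np.hstack([cv2.resize(p[80:260,250:430],(400,400)),cv2.resize(s[180:360,130:310],(400,400))])[:,:,::-1])"
```

```text
t=15.283 clock=15.333 tcp=[0.4959 0.2177 0.2523] h=0.6349 across=-0.1286 {'n': np.int64(1124), 'mid': np.float64(0.631), 'len': np.float64(0.1522), 'mean': np.float64(0.6235), 'zz': np.float64(0.1337), 'pt': array([55.    ,  0.6313,  0.0838]), 'po': array([66.    ,  0.6333,  0.1122])}
((0.17331707156975007, -0.14615745028800475), 1.0060380802179376)
ecc [ 0.00785486 -0.00789331] 0.9999706362066862
px/mm [ 0.18074069 -0.18518162] shift mm 0.043031864626531614
```

View pics/e.png

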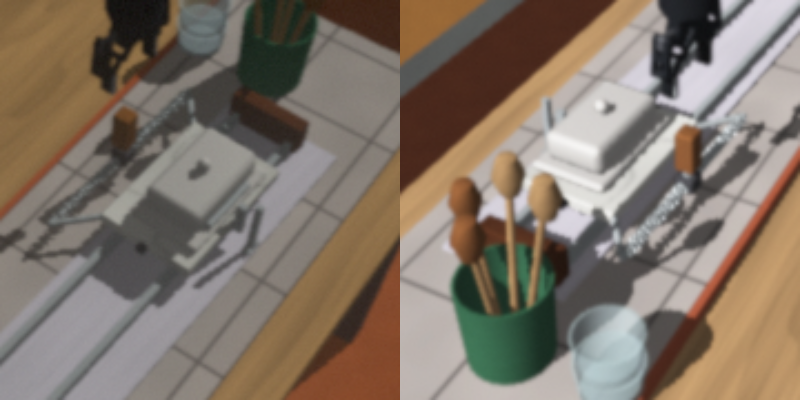

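The handle stands free at mid-bar with the gripper clear above it. The trolley is unmoved at the mark (0.04 mm shift since the hold began), and the pot and ramekins are undisturbed. I'm handing in.

```bash
python3 -c "
from rig import arm
print(arm.sign_off())"
```

```text
the job is handed in; nothing more can be done
None
```

The trolley stands at rest with its pointer level with the mark post to within about 2 mm; it was held there over three seconds, the handle was let go at about 14.5 s, and the job is handed in.

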